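# Refit the faceplate and knob of a wine cellar's temperature controller

## Robot

A 6-joint arm with a two-finger parallel gripper is mounted at the origin on the work surface. World frame = base frame: x ahead of the robot, y to its left, z up, the work surface at z = 0. Lengths are in mm, angles in rad, forces in N, time in s.
With the tool pointing down it reaches from about 350 to 850 mm from the base axis. Payload 8.1 kg.
Tool frame: the origin (TCP) lies at the very end of the fingers, on their centre line; the grasp point (between the pads) lies 19 mm behind it (manip.grip_depth is the distance from the TCP to the grasp point, in mm); z points along the fingers, y is the line along which they close (so a half turn about z gives the same grasp; the last joint's range is limited). The gripper opens to 85 mm and grips with 20 to 120 N. Pads are 22 mm wide; open, the fingers measure 114 mm over their backs; the gripper's body (76 mm by 85 mm) begins 54 mm behind the grasp point. The pads swing forward as they close: fully open they stand 13 mm farther back than shut.
Start: joints at [-1.421, 0.13, 1.488, -0, 1.523, -0.085], TCP at [139.609, -583.536, 206.092] pointing down, gripper open.
Joint ranges: [-2.96, 2.96], [-0.89, 2.26], [0.02, 2.5], [-1.34, 4.48], [0, 2.73], [-2.66, 2.66]. Speed limits (rad/s): [2.39, 2.39, 2.79, 3.14, 3.14, 3.14].

## Interface

Orientations are given as a rotation vector (axis times angle).
In Python, from workcell import readout, optics, manip gives the robot as it stands.
- The arm moves only by the shell command python3 -m pendant 'ROWS' [FORCE]. ROWS is JSON, a list of rows, each an object with "translation": the shift along the world's x, y, z in mm, a list of three; "yaw": the turn about the world's z in degrees; "claw": the finger opening in mm, from 0 to 85.4. A call has 1 to 10 rows; each row shifts and turns the commanded pose from where the row before left it; what a row does not reach is not made up. A row lasts 1/12 s, in which the tool goes at most 41.7 mm and 7.16 degrees, less where a joint would pass 70% of its speed; a pose out of reach is approached as far as the arm can. A call is refused whole if a number of a shift passes 41.7 or a number of a turn 7.16, either way. A call with a gripper value outside its range is refused whole. The fingers move at their own pace and stop on an object; FORCE is the grip in N (left out, the last holds). Time passes only in rows, so rows that do not move let the fingers close. It gives the time, the measured TCP pose, the force, the opening and the grip force at its end, in the units of the state.
- readout.state(): the state, without advancing time (a new reading comes with each control period).
- optics.camera(name): name is "side" or "top" or "wrist"; returns a dict with "color" (420x560x3 uint8, blue, green, red), "intrinsics" (3x3 intrinsics, pixels), "origin" and "attitude" of the camera in the world. Camera axes: x right, y down, z forward; pixel columns grow to the right and rows downward; lengths in mm; the calibration is good to about 2 mm. A picture is of the moment at which its call begins. There is no depth.
- manip.finish_job(): hands the job in; it is judged then, once.
The state is a dict: "t": time; "q": joint angles; "joint_velocities": joint speeds; "tau": joint torques, N m; "position": TCP position; "eef_rot": TCP orientation; "ft_force": force on the tool from outside, world axes, zero at the start; "torque": the same for the moment, N m; "finger_gap": finger opening in mm; "gripper_force": force on a finger pad.
Only numpy, scipy, OpenCV 4.12 (cv2) and the standard library are available. Lean on these libraries where they do the work, as an engineer would, in place of code of your own. Each camera call takes 0.05 s, during which the arm holds its last target. There are 200 camera calls.

## Task

Refit the cellar's temperature controller, which lies face up on the tasting table: lower the loose faceplate over the two locating pins until it lies flush on its seat, and let go of it. Then take the black knob, turn it so that its D-shaped bore matches the flat of the D-shaped spindle, push it fully onto the spindle and press on, so that the sprung spindle sinks well in under the knob. Finish while still gripping the knob and holding the spindle pressed in, and leave the other things on the table where they are.

Things in the scene. Friction and masses are not known exactly. Their poses are not given: they have to be found in the camera images.
- controller: Grey controller on its back, fixed: housing 180 x 120 x 48 mm (x, y, z), dark steel seat block 112 x 46 x 22 mm centred on top. Origin: centre of the underside; x along the long side, z up. On the seat face: two upright pins, 8 mm diameter, 12 mm high, top 4 mm tapered, at (x, y) = (+46, +18) and (-46, -18) mm; the spindle at (+12, 0), in a brass bushing 24 mm wide, 4 mm high.
- seat (a point): Centre of the controller's seat face, 70 mm above the table; axes as the controller's. The flush faceplate has its origin here, its x along the controller's +x. It then overhangs the seat block's long sides by 7 mm each, with 22 mm of free height below these edges.
- faceplate: Bare aluminium plate 120 x 60 x 6 mm (x, y, z), 0.25 kg, level on the cork rest, top 24 mm above the table; grip it across its 60 mm width. Origin: centre of the underside; x along its length. Holes: 10 mm diameter at (x, y) = (+46, +18) and (-46, -18) mm for the pins, 28 mm at (+12, 0) for the spindle. Its yaw starts within 0.7 rad of the controller's.
- cork_rest: Cork block 100 x 40 x 18 mm, fixed on the table, under the faceplate and along it (the plate overhangs it by 10 mm on each side). Origin: centre of its underside.
- knob: Black knob, 0.06 kg, standing on its skirt. Skirt 44 mm diameter, 20 mm high; on it a grip bar 42 mm long (x), 12 mm wide (y), from 20 to 42 mm height. Origin: centre of the underside, on the axis; z up. D bore in the underside: 16 mm deep, 19.2 mm diameter, flat on the +x side, 3.6 mm from the axis. A white line on the +x half of the bar's top marks the flat's side.
- spindle_tip (a point): Centre of the steel D spindle's top face; z up, x points out of its flat. 18 mm diameter, flat 3 mm from the axis; top 3 mm stepped in to 15.6 mm, flat 2 mm. It does not turn. Free, the tip is 102 mm above the table, 26 mm above the flush plate. The knob fits only with its x along this x (within about 0.2 rad) and is fully on when its underside is 16 mm below the tip.
- spindle (a joint): How far the sprung spindle is pressed in, m: 0 when free, 0.008 at its stop. It takes about 4 N to start it and 14 N to reach the stop. Even at the stop the pushed-on knob clears the faceplate by 2 mm.
- wine_glass: Stemmed wine glass, 84 mm in diameter, 200 mm high; origin at the centre of its foot. Leave alone.
- wine_bottle: Green wine bottle, 74 mm in diameter, 300 mm high; origin at the centre of its foot. Leave alone.
- corkscrew: Folded waiter's corkscrew, about 115 x 28 x 14 mm, lying; origin at the centre of its underside. Leave alone.
- stopper: Small steel bottle stopper, 32 mm in diameter, 40 mm high; origin at its foot. Leave alone.
- screwdriver: Screwdriver, 180 mm long, lying. Leave alone.
- vase: Small glass vase with pink flowers, 84 mm in diameter, about 125 mm high; origin at the centre of its foot. Leave alone.
- screw_tin: Flat round steel tin, 64 mm in diameter, 22 mm high; origin at the centre of its underside. Leave alone.
Things that resemble listed ones, but are neither listed nor needed, are in the scene too. Several things have the shape of the knob; the one meant has the colours described above.

How it is judged (in metres and radians):
On the way, in this order (a step that is already met when the one before it is completed fails the run):
1. the faceplate lies flush on its seat over both pins, and is let go (z of faceplate in the frame of seat between -0.002 and 0.0015 m and horizontal distance between faceplate and seat below 0.003 m and angle between the x axis of faceplate and the x axis of controller, either way round below 0.06 rad and angle between the z axis of faceplate and the z axis of controller, either way round below 0.03 rad and contact force between the fingers and faceplate below 0.3 N), for 0.2 s.
2. the knob is fully pushed onto the spindle, flat to flat (z of faceplate in the frame of seat between -0.002 and 0.0015 m and horizontal distance between faceplate and seat below 0.003 m and angle between the x axis of faceplate and the x axis of controller, either way round below 0.06 rad and angle between the z axis of faceplate and the z axis of controller, either way round below 0.03 rad and z of knob in the frame of spindle_tip below -0.0145 m and horizontal distance between knob and spindle_tip below 0.0025 m and angle between the x axis of knob and the x axis of spindle_tip, either way round below 0.25 rad and angle between knob's own z axis and vertical below 0.1 rad), for 0.2 s.
At the end, for the whole second after the job is handed in: Faceplate flush (1.5 mm, centred within 3 mm, 0.06 rad); knob upright and fully on the spindle (14.5 mm or more, axis within 2.5 mm, 0.25 rad), still held by the fingers and keeping the spindle pressed in by over 3.5 mm; knob and arm not touching the faceplate (all of step 2 and value of joint spindle above 0.0035 m and contact force between the fingers and knob above 2 N and contact force between each of knob, the arm and faceplate below 0.5 N); the arm keeps its last pose, push and grip.
It fails at once if one of the other things on the table is moved by more than 40 mm (distance of any of wine_glass, wine_bottle, corkscrew, stopper, screwdriver, vase, screw_tin from where it was at the start of the episode above 0.04 m).
It fails at once if the glass, bottle, stopper or vase is tipped over (angle between any of wine_glass, wine_bottle, stopper, vase's own z axis and vertical above 0.5 rad).
It also fails if it takes over 67 s, if anything falls off the work surface, if the arm or the gripper's body presses on something with over 40 N, if the wrist force passes 120 N, or if a joint passes its speed limit or range.

## Working session

There is one attempt and no reset: what is moved stays moved. The work goes in short steps, Python scripts to look and compute and a shell command to move; the robot and the scene stay as the last step left them, time stands still between calls to the robot, and variables do not carry over. Pictures are saved under pics/ and viewed, at most 10 in all, crops included, and the job is handed in when it is done.

```bash
mkdir -p pics && cat > h.py <<'E'
import numpy as np, cv2
from workcell import readout, optics, manip
from scipy.spatial.transform import Rotation as R
def cam(n):
    c=optics.camera(n); np.savez(f'{n}.npz',**{k:np.array(c[k]) for k in('color','intrinsics','origin','attitude')}); return c
def load(n): return dict(np.load(f'{n}.npz'))
def rot(c):
    a=np.array(c['attitude'],float); return a if a.shape==(3,3) else R.from_rotvec(a).as_matrix()
def px2w(c,u,v,z):
    d=rot(c)@np.linalg.inv(c['intrinsics'])@np.array([u,v,1.]); o=np.array(c['origin'],float)
    return o+d*(z-o[2])/d[2]
def w2px(c,p):
    q=c['intrinsics']@(rot(c).T@(np.array(p,float)-c['origin'])); return q[:2]/q[2]
E
python3 - <<'E'
from h import *
for n in('top','side','wrist'):
    c=cam(n); print(n,c['origin'],c['attitude'],c['intrinsics'])
    cv2.imwrite(f'pics/{n}0.png',c['color'])
print(readout.state())
E
```

```text
top [ 276.8655784    17.7700551  1278.26909676] [-2.10743981  2.10928702 -0.22194382] [[497.52421209   0.         277.15016146]
 [  0.         497.52421209 210.69170581]
 [  0.           0.           1.        ]]
side [-27.27720513 677.41356767 966.05924552] [-0.90071915  2.53623495 -1.0191918 ] [[440.45795961   0.         276.04232158]
 [  0.         440.45795961 210.34234619]
 [  0.           0.           1.        ]]
wrist [ 209.06267766 -566.34618173  373.24519872] [ 2.28267646 -1.79906196 -0.26148602] [[322.90146585   0.         271.48088352]
 [  0.         322.90146585 207.59411676]
 [  0.           0.           1.        ]]
{'t': 0.15, 'q': array([-1.42137209e+00,  1.31006053e-01,  1.48902777e+00,  1.08958536e-05,
        1.52302485e+00, -8.54174539e-02]), 'joint_velocities': array([-2.89266158e-05, -3.04443996e-03, -2.83098773e-03, -1.56665293e-05,
       -1.08737937e-03, -3.73860730e-04]), 'tau': array([ 3.47626310e-04, -5.70062256e+01, -5.01160419e+01, -4.84808570e-04,
        9.55839147e-03, -4.65569906e-05]), 'position': array([ 139.55925319, -583.06299118,  205.27522609]), 'eef_rot': array([-3.11850451e+00, -3.67868844e-01,  5.65722438e-05]), 'ft_force': array([-0.57770283,  0.10304653, -0.1649988 ]), 'torque': array([0.03873037, 0.01392911, 0.02217749]), 'gripper_force': 0.0, 'finger_gap': 85.49478975099716}
```

View pics/top0.png

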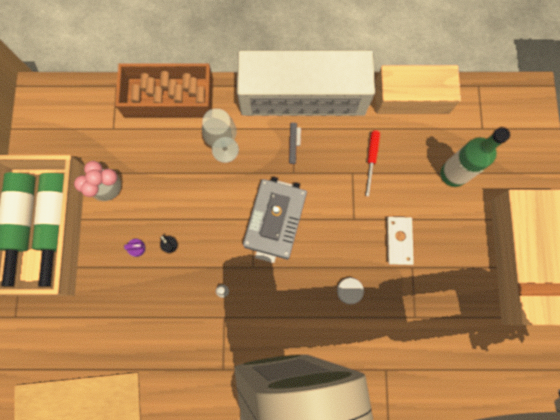

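View pics/side0.png

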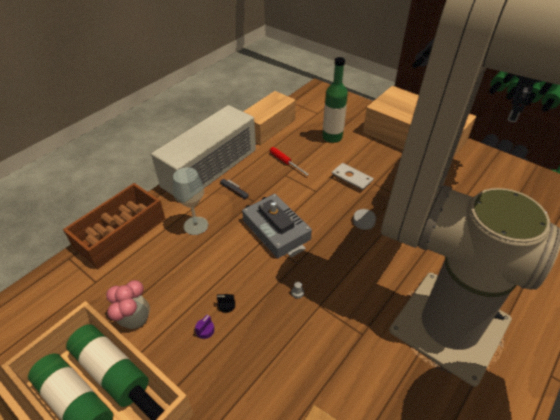

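The top view shows the controller near (274,218), the plate near (400,240), the black knob near (168,243), with a purple decoy at (135,247). Next, enlarged crops of these.

```bash
python3 - <<'E'
from h import *
im=load('top')['color']
def crop(u,v,w,h,s): return cv2.resize(im[v:v+h,u:u+w],None,fx=s,fy=s,interpolation=cv2.INTER_CUBIC)
a=crop(240,172,70,96,6)   # 420x576
b=crop(380,210,45,60,5)    # 225x300
d=crop(150,225,36,36,8)   # 288x288
o=np.zeros((600,800,3),np.uint8); o[:576,:420]=a;o[:300,430:655]=b;o[305:593,430:718]=d
cv2.imwrite('pics/crop1.png',o)
E
```

```text
(no output)
```

View pics/crop1.png

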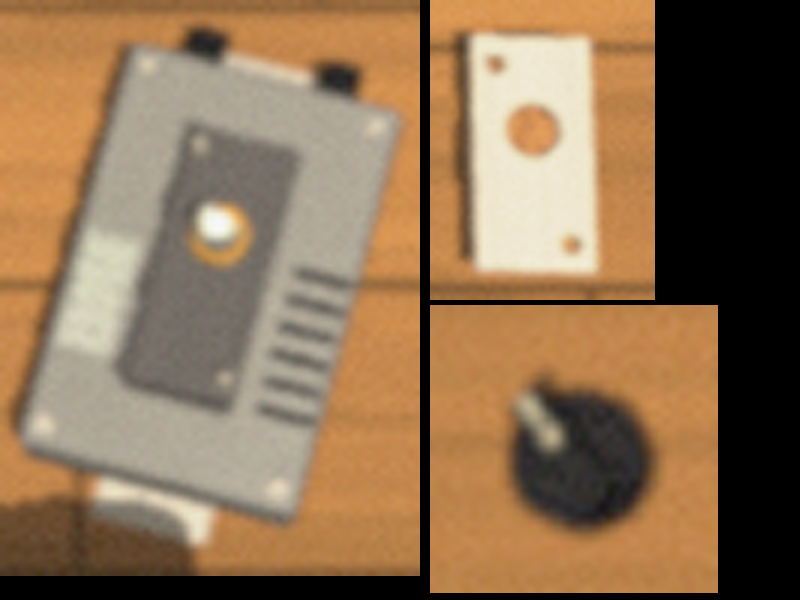

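The crop shows the seat-block corners at (190,125), (300,155), (232,412), (120,380). The pins are at (200,146) and (226,379), and the plate holes at (496,64), (533,130), (571,244). The knob's white line runs (553,443) to (522,400), so it points up-left.

```bash
python3 - <<'E'
from h import *
c=load('top')
def P(x,y,o,s,w,z): return px2w(c,(x-o[0])/s+w[0],(y-o[1])/s+w[1],z)[:2]
A=lambda x,y,z:P(x,y,(0,0),6,(240,172),z)
B=lambda x,y,z:P(x,y,(430,0),5,(380,210),z)
D=lambda x,y,z:P(x,y,(430,305),8,(150,225),z)
S=np.array([A(*p,70) for p in[(190,125),(300,155),(232,412),(120,380)]])
ang=lambda v:np.degrees(np.arctan2(v[1],v[0]))
print('seat',S.mean(0),np.linalg.norm(S[0]-S[1]),np.linalg.norm(S[1]-S[2]),ang(S[0]-S[3]),ang(S[1]-S[2]))
p1,p2=A(200,146,80),A(226,379,80);print('pins',p1,p2,(p1+p2)/2,np.linalg.norm(p1-p2),'ang',ang(p1-p2)-np.degrees(np.arctan2(18,46)), 'spindle',A(217,223,102),'bush',A(220,235,74))
Q=np.array([B(*p,24) for p in[(472,34),(592,37),(598,270),(477,271)]])
print('plate',Q.mean(0),np.linalg.norm(Q[0]-Q[1]),np.linalg.norm(Q[1]-Q[2]),ang(Q[0]-Q[3]),ang(Q[1]-Q[2]))
h1,h2=B(496,64,24),B(571,244,24);print('holes',h1,h2,(h1+h2)/2,np.linalg.norm(h1-h2),ang(h1-h2)-np.degrees(np.arctan2(18,46)),B(533,130,24))
print('knob skirt',D(583,460,12),'line',D(553,443,42),D(522,400,42),ang(D(522,400,42)-D(553,443,42)))
s=readout.state();print(R.from_rotvec(s['eef_rot']).as_matrix().round(3))
print('cam in tool',R.from_rotvec(s['eef_rot']).as_matrix().T@(load('wrist')['origin']-s['position']), (R.from_rotvec(s['eef_rot']).as_matrix().T@rot(load('wrist'))).round(3))
E
```

```text
seat [522.56553585  25.71350062] 47.611431771555814 111.70666799032915 -14.82378816969073 -14.752681603764819
pins [571.4724833   30.10351517] [474.00920517  19.44056253] [522.74084423  24.77203885] 98.04483230892252 ang -15.12701942653354 spindle [534.0853473   22.98760216] bush [535.13866932  21.87496031]
plate [ 469.5151143  -294.15209614] 61.58167467536739 119.78741818657664 -1.547176674530374 -1.8669074896914049
holes [ 515.01337604 -276.72164249] [ 422.49248089 -309.97024522] [ 468.75292846 -293.34594386] 98.31371024957733 -1.604053572087146 [ 480.75132198 -293.87301983]
knob skirt [461.55033855 298.24165249] line [462.55994572 301.25375188] [476.21144255 311.64218006] 37.2701755672692
[[ 0.973  0.233 -0.   ]
 [ 0.233 -0.973  0.001]
 [ 0.    -0.001 -1.   ]]
cam in tool [  71.50828496   -0.33049128 -167.95995175] [[ 0.001 -0.959 -0.283]
 [ 1.     0.001 -0.   ]
 [ 0.    -0.283  0.959]]
```

```bash
python3 -m pendant '[{"translation":[28,24.5,0],"yaw":-1.5,"claw":85},{"translation":[28,24.5,0],"yaw":-1.5,"claw":85},{"translation":[28,24.5,0],"yaw":-1.5,"claw":85},{"translation":[28,24.5,0],"yaw":-1.5,"claw":85},{"translation":[28,24.5,0],"yaw":-1.5,"claw":85},{"translation":[28,24.5,0],"yaw":-1.5,"claw":85},{"translation":[28,24.5,0],"yaw":-1.5,"claw":85},{"translation":[28,24.5,0],"yaw":-1.5,"claw":85},{"translation":[28,24.5,0],"yaw":-1.5,"claw":85},{"translation":[28,24.5,0],"yaw":-1.7,"claw":85}]' 60 && python3 -m pendant '[{"translation":[25,22.5,-20],"yaw":0,"claw":85},{"translation":[24.4,22.5,-20],"yaw":0,"claw":85},{"translation":[0,0,0],"yaw":0,"claw":85},{"translation":[0,0,0],"yaw":0,"claw":85},{"translation":[0,0,0],"yaw":0,"claw":85}]' && python3 - <<'E'
from h import *
c=cam('wrist'); s=readout.state()
print(s['position'],R.from_rotvec(s['eef_rot']).as_matrix().round(3))
cv2.imwrite('pics/w1.png',c['color'])
E
```

```text
t: 0.98
position: [420.6, -337.0, 205.9]
eef_rot: [-3.141, 0.05, 0.0]
ft_force: [-0.4, -0.8, 0.7]
finger_gap: 84.9
gripper_force: 0.0
t: 1.4
position: [468.8, -293.5, 165.9]
eef_rot: [-3.141, 0.047, 0.001]
ft_force: [0.1, 0.9, -0.2]
finger_gap: 85.2
gripper_force: 0.0
[ 468.78621293 -294.25150665  166.60860784] [[ 1.    -0.031  0.   ]
 [-0.031 -1.    -0.001]
 [ 0.     0.001 -1.   ]]
```

View pics/w1.png

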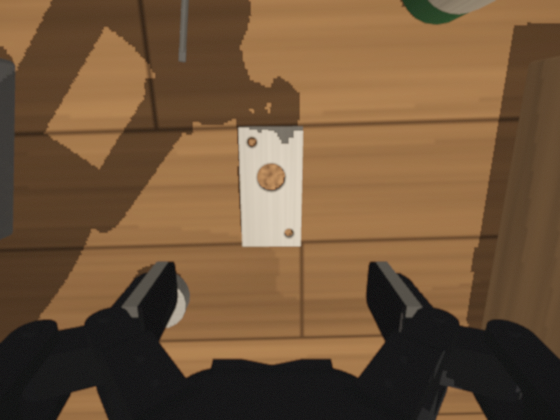

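The plate corners are at (238,127), (303,127), (301,247), (243,247), the small holes at (252,142) and (289,233), and the spindle hole at (271,177). The tin is at the lower left behind the finger.

```bash
python3 - <<'E'
from h import *
c=load('wrist');t=load('top')
f=lambda u,v,z:px2w(c,u,v,z)[:2]
ang=lambda v:np.degrees(np.arctan2(v[1],v[0]))
Q=np.array([f(*p,24) for p in[(238,127),(303,127),(301,247),(243,247)]]);print(Q.mean(0),Q.round(1).tolist(),ang(Q[0]-Q[3]),ang(Q[1]-Q[2]))
h1,h2=f(252,142,24),f(289,233,24);print((h1+h2)/2,np.linalg.norm(h1-h2),ang(h1-h2)-np.degrees(np.arctan2(18,46)),f(271,177,24))
print('tin',px2w(t,350,291,22))
E
```

```text
[ 466.63044039 -293.07945004] [[528.0, -263.8], [526.3, -324.4], [405.3, -322.2], [407.0, -262.0]] -0.8772357275042597 -1.0507987182036138
[ 467.51307706 -293.07125839] 98.68276752868134 -1.4075989213069882 [ 479.85983819 -293.18001602]
tin [ 342.34567711 -160.85303146   22.        ]
```

```bash
python3 -m pendant '[{"translation":[-0.5,0.3,-30],"yaw":0.3,"claw":85},{"translation":[0,0,-35],"yaw":0,"claw":85},{"translation":[0,0,-35],"yaw":0,"claw":85},{"translation":[0,0,-28],"yaw":0,"claw":85},{"translation":[0,0,-15],"yaw":0,"claw":85},{"translation":[0,0,-10],"yaw":0,"claw":85},{"translation":[0,0,-7],"yaw":0,"claw":85},{"translation":[0,0,-3],"yaw":0,"claw":85},{"translation":[0,0,0],"yaw":0,"claw":58},{"translation":[0,0,0],"yaw":0,"claw":50}]' 60 && python3 -m pendant '[{"translation":[0,0,0],"yaw":0,"claw":50},{"translation":[0,0,0],"yaw":0,"claw":50},{"translation":[0,0,0],"yaw":0,"claw":50},{"translation":[0,0,0],"yaw":0,"claw":50},{"translation":[0,0,0],"yaw":0,"claw":50},{"translation":[0,0,0],"yaw":0,"claw":50}]' 60
```

```text
t: 2.28
position: [469.4, -294.2, 4.6]
eef_rot: [3.14, -0.04, 0.003]
ft_force: [-0.3, -0.0, 0.3]
finger_gap: 63.4
gripper_force: 0.0
t: 2.78
position: [468.6, -293.2, 3.2]
eef_rot: [3.141, -0.039, 0.0]
ft_force: [-0.2, -0.7, -0.0]
finger_gap: 49.6
gripper_force: 0.0
```

```bash
python3 - <<'E'
from h import *
c=cam('wrist'); t=cam('side')
print(readout.state()['finger_gap'],readout.state()['gripper_force'])
o=np.hstack([cv2.resize(c['color'][150:420,100:450],(525,405)),cv2.resize(t['color'][120:260,290:380],(260,405))])
cv2.imwrite('pics/w2.png',o)
E
```

```text
50.40475871776377 0.0
```

View pics/w2.png

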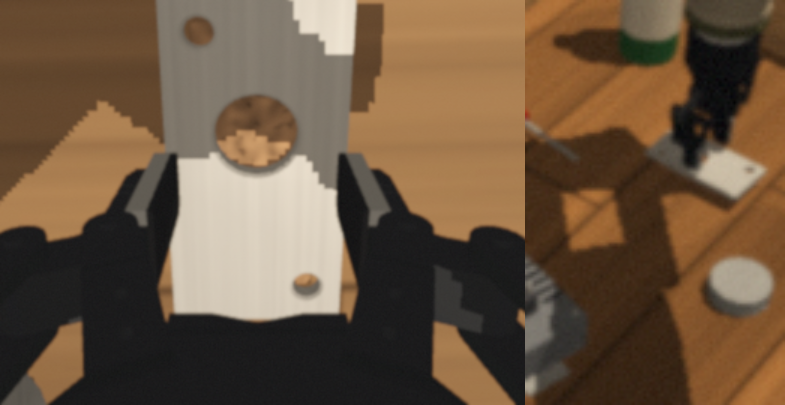

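The fingers closed to 50 mm without touching the 60 mm plate, and their tips appear to sit above it. I'll compare the side view with projected points.

```bash
python3 - <<'E'
from h import *
print('gd',manip.grip_depth,[x for x in dir(manip) if x[0]!='_'])
c=load('side');s=readout.state();print(s['position'])
im=c['color'][100:200,320:440].copy();im=cv2.resize(im,None,fx=6,fy=6,interpolation=cv2.INTER_CUBIC)
for y in(-25,25):
  for z,col in((3,(0,0,255)),(14,(0,255,255)),(26,(0,255,0)),(40,(255,0,255))):
    u,v=(w2px(c,[468.5,-293.5+y,z])-[320,100])*6+3;cv2.circle(im,(int(u),int(v)),4,col,-1)
cv2.imwrite('pics/s2.png',im)
E
```

```text
gd 18.700000000000003 ['MotionError', 'finish_job', 'grip_depth']
[ 468.48397055 -293.19399478    3.08050235]
```

View pics/s2.png

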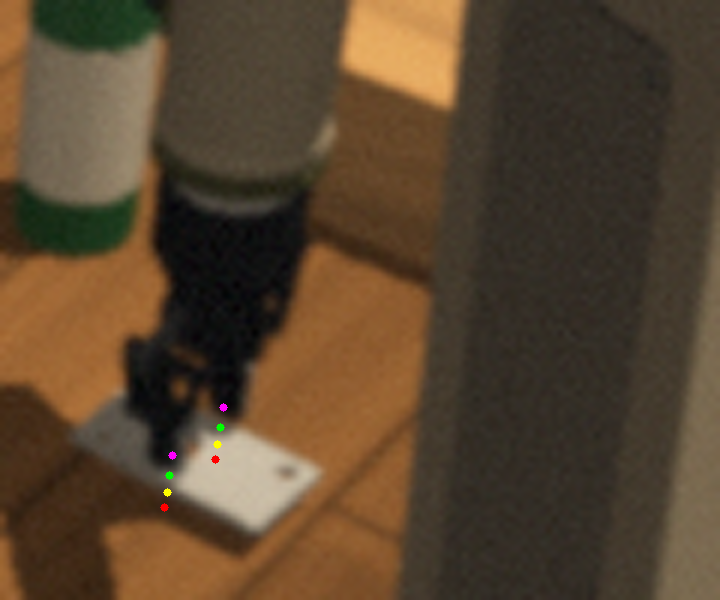

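Both views put the fingertips about 35 mm behind the nominal TCP, so I'll open and go lower while watching the force.

```bash
python3 -m pendant '[{"translation":[0,0,10],"yaw":0,"claw":85},{"translation":[0,0,0],"yaw":0,"claw":85},{"translation":[0,0,0],"yaw":0,"claw":85},{"translation":[0,0,0],"yaw":0,"claw":85},{"translation":[0,0,0],"yaw":0,"claw":85},{"translation":[0,0,0],"yaw":0,"claw":85},{"translation":[0,0,-10],"yaw":0,"claw":85},{"translation":[0,0,-8],"yaw":0,"claw":85},{"translation":[0,0,-7],"yaw":0,"claw":85}]' 60 && python3 -m pendant '[{"translation":[0,0,-4],"yaw":0,"claw":85},{"translation":[0,0,-4],"yaw":0,"claw":85},{"translation":[0,0,-3],"yaw":0,"claw":85},{"translation":[0,0,0],"yaw":0,"claw":85}]' && python3 - <<'E'
from h import *
c=cam('wrist');cv2.imwrite('pics/w3.png',c['color'][150:420,100:450])
E
```

```text
t: 3.63
position: [467.9, -292.7, -13.5]
eef_rot: [-3.14, 0.04, 0.002]
ft_force: [0.2, 0.4, 0.7]
finger_gap: 85.0
gripper_force: 0.0
t: 3.97
position: [468.0, -292.9, -23.8]
eef_rot: [-3.141, 0.04, 0.002]
ft_force: [0.7, -0.2, 0.1]
finger_gap: 85.1
gripper_force: 0.0
```

View pics/w3.png

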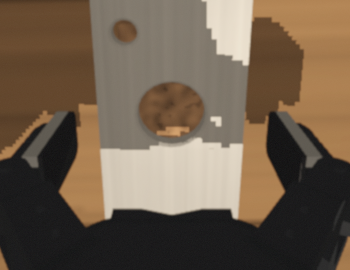

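The open fingers now straddle the plate: the tips are at (77,112) and (268,112) in the crop, the plate edges at about (103,180) and (243,180), and there is no contact force. Closing now.

```bash
python3 -m pendant '[{"translation":[0,0,0],"yaw":0,"claw":50},{"translation":[0,0,0],"yaw":0,"claw":50},{"translation":[0,0,0],"yaw":0,"claw":50},{"translation":[0,0,0],"yaw":0,"claw":50},{"translation":[0,0,0],"yaw":0,"claw":50},{"translation":[0,0,0],"yaw":0,"claw":50},{"translation":[0,0,0],"yaw":0,"claw":50},{"translation":[0,0,0],"yaw":0,"claw":50}]' 60
```

```text
t: 4.68
position: [469.0, -293.6, -22.0]
eef_rot: [3.141, -0.04, 0.002]
ft_force: [-1.5, 1.3, 5.6]
finger_gap: 58.4
gripper_force: 64.1
```

```bash
python3 -m pendant '[{"translation":[0,0,5],"yaw":0,"claw":50},{"translation":[0,0,10],"yaw":0,"claw":50},{"translation":[0,0,20],"yaw":0,"claw":50},{"translation":[0,0,35],"yaw":0,"claw":50},{"translation":[0,0,37],"yaw":0,"claw":50},{"translation":[0,0,35],"yaw":0,"claw":50},{"translation":[0,0,30],"yaw":0,"claw":50},{"translation":[0,0,20],"yaw":0,"claw":50}]' && python3 -m pendant '[{"translation":[-4.5,34,0],"yaw":-1.3,"claw":50},{"translation":[-4.5,34,0],"yaw":-1.3,"claw":50},{"translation":[-4.5,34,0],"yaw":-1.3,"claw":50},{"translation":[-4.5,34,0],"yaw":-1.3,"claw":50},{"translation":[-4.5,34,0],"yaw":-1.3,"claw":50},{"translation":[-4.5,34,0],"yaw":-1.3,"claw":50},{"translation":[-4.5,34,0],"yaw":-1.3,"claw":50},{"translation":[-4.5,34,0],"yaw":-1.3,"claw":50},{"translation":[-4.5,34,0],"yaw":-1.4,"claw":50},{"translation":[-2,36,0],"yaw":-1.5,"claw":50}]' && python3 -m pendant '[{"translation":[0,0,0],"yaw":0,"claw":50},{"translation":[0,0,0],"yaw":0,"claw":50},{"translation":[0,0,0],"yaw":0,"claw":50}]' && python3 - <<'E'
from h import *
c=cam('wrist');s=readout.state();np.save('s.npy',s['position']);cv2.imwrite('pics/w4.png',cv2.resize(c['color'][0:300,130:430],(600,600),interpolation=cv2.INTER_CUBIC))
E
```

```text
t: 5.35
position: [469.5, -294.0, 173.9]
eef_rot: [3.138, -0.04, 0.006]
ft_force: [0.0, 0.1, -3.0]
finger_gap: 58.2
gripper_force: 65.5
t: 6.18
position: [425.1, 50.1, 169.7]
eef_rot: [3.115, -0.406, 0.001]
ft_force: [1.4, 0.2, -2.7]
finger_gap: 58.4
gripper_force: 65.5
t: 6.43
position: [425.9, 48.7, 169.5]
eef_rot: [3.115, -0.401, 0.001]
ft_force: [0.8, 0.5, -2.6]
finger_gap: 58.2
gripper_force: 65.7
```

View pics/w4.png

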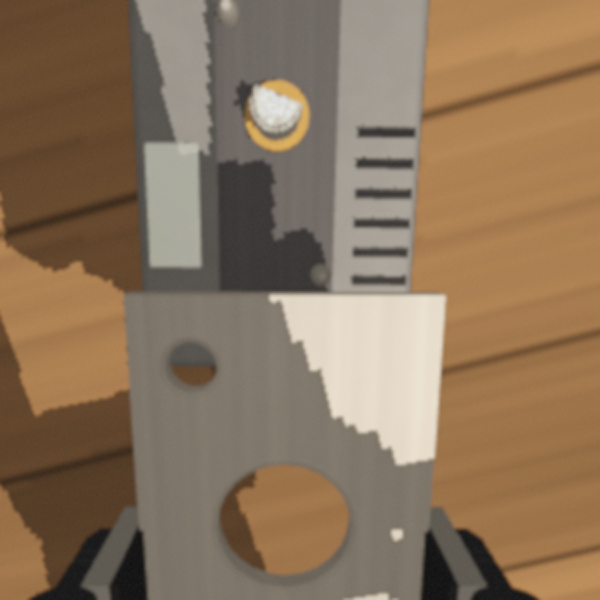

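This view shows the far pin tip at crop (228,12) and the near pin at (320,273). The spindle's D has its flat from about (255,86) to (301,101). The plate's far corners are (125,294) and (445,294), its small hole (192,365) and its big hole (285,520).

```bash
python3 - <<'E'
from h import *
c=load('wrist');pos=np.load('s.npy');print(pos)
f=lambda u,v,z:px2w(c,u/2+130,v/2,z)[:2]
ang=lambda v:np.degrees(np.arctan2(v[1],v[0]));a0=np.degrees(np.arctan2(18,46))
p1,p2=f(228,12,81),f(320,273,81)
print('pins',p1,p2,'seat',(p1+p2)/2,np.linalg.norm(p1-p2),'yaw',ang(p1-p2)-a0)
print('spindle tip c~',f(277,108,102),'bush',f(278,116,74))
fl=f(301,101,102)-f(255,86,102);n=np.array([-fl[1],fl[0]]);print('flat len',np.linalg.norm(fl),'flat normal deg',ang(n))
zt=216
k1,k2=f(125,294,zt),f(445,294,zt);print('plate edge len',np.linalg.norm(k1-k2),'yaw',ang(k1-k2)-90)
h=f(192,365,zt);b=f(285,520,zt);d=h-b;print('hole',h,'big',b,np.linalg.norm(d),'exp',np.hypot(34,18),'yaw',ang(d)-np.degrees(np.arctan2(18,34)))
E
```

```text
[426.02635452  48.10295137 169.34132216]
pins [569.07043171  31.29164105] [474.08516804  21.29581283] seat [521.57779987  26.29372694] 95.5097738248511 yaw -15.363179746853007
spindle tip c~ [531.77007628  23.21494194] bush [533.39923222  22.63439568]
flat len 15.901384351119129 flat normal deg -31.128482019802554
plate edge len 59.503125988144156 yaw -14.615691613554517
hole [474.49216187  54.20570669] big [438.4906438   45.12727548] 37.128522954375995 exp 38.47076812334269 yaw -13.744176378504198
```

```bash
python3 -m pendant '[{"translation":[32.2,-7.7,0],"yaw":-0.3,"claw":50},{"translation":[32.2,-7.6,0],"yaw":0,"claw":50},{"translation":[32.2,-7.6,0],"yaw":0,"claw":50},{"translation":[0,0,-30],"yaw":0,"claw":50},{"translation":[0,0,-35],"yaw":0,"claw":50},{"translation":[0,0,-30],"yaw":0,"claw":50},{"translation":[0,0,-15],"yaw":0,"claw":50},{"translation":[0,0,-10],"yaw":0,"claw":50},{"translation":[0,0,-4],"yaw":0,"claw":50},{"translation":[0,0,0],"yaw":0,"claw":50}]' && python3 -m pendant '[{"translation":[0,0,-2],"yaw":0,"claw":50},{"translation":[0,0,-1.5],"yaw":0,"claw":50},{"translation":[0,0,-1],"yaw":0,"claw":50},{"translation":[0,0,0],"yaw":0,"claw":50},{"translation":[0,0,0],"yaw":0,"claw":50}]'
```

```text
t: 7.32
position: [522.4, 24.9, 44.7]
eef_rot: [3.114, -0.413, -0.001]
ft_force: [1.2, 0.4, -3.1]
finger_gap: 58.4
gripper_force: 65.7
t: 7.73
position: [523.0, 25.9, 41.2]
eef_rot: [-3.114, 0.411, -0.002]
ft_force: [-0.2, 0.2, -3.1]
finger_gap: 58.6
gripper_force: 65.7
```

```bash
python3 -m pendant '[{"translation":[0,0,-1],"yaw":0,"claw":50},{"translation":[0,0,-1],"yaw":0,"claw":50},{"translation":[0,0,0],"yaw":0,"claw":50},{"translation":[0,0,0],"yaw":0,"claw":50}]' && python3 -m pendant '[{"translation":[0,0,-1],"yaw":0,"claw":50},{"translation":[0,0,-1],"yaw":0,"claw":50},{"translation":[0,0,0],"yaw":0,"claw":50},{"translation":[0,0,0],"yaw":0,"claw":50}]'
```

```text
t: 8.07
position: [522.5, 25.9, 38.5]
eef_rot: [3.115, -0.411, -0.0]
ft_force: [-0.3, 0.0, -2.1]
finger_gap: 57.8
gripper_force: 65.7
t: 8.4
position: [522.5, 25.9, 36.4]
eef_rot: [3.115, -0.411, -0.0]
ft_force: [0.2, 0.2, -3.2]
finger_gap: 58.2
gripper_force: 65.7
```

There is no contact with the plate already 4 mm down over the pins, so the alignment is good. Continuing to lower.

```bash
python3 -m pendant '[{"translation":[0,0,-2],"yaw":0,"claw":50},{"translation":[0,0,-2],"yaw":0,"claw":50},{"translation":[0,0,-1.5],"yaw":0,"claw":50},{"translation":[0,0,-1],"yaw":0,"claw":50},{"translation":[0,0,0],"yaw":0,"claw":50},{"translation":[0,0,0],"yaw":0,"claw":50}]' && python3 -m pendant '[{"translation":[0,0,-0.5],"yaw":0,"claw":50},{"translation":[0,0,-0.5],"yaw":0,"claw":50},{"translation":[0,0,0],"yaw":0,"claw":50},{"translation":[0,0,0],"yaw":0,"claw":50}]'
```

```text
t: 8.9
position: [522.6, 25.9, 30.1]
eef_rot: [-3.115, 0.411, 0.0]
ft_force: [-1.4, -0.6, -1.9]
finger_gap: 58.5
gripper_force: 65.9
t: 9.23
position: [522.7, 25.9, 30.0]
eef_rot: [-3.115, 0.411, 0.0]
ft_force: [-6.2, -0.5, 7.7]
finger_gap: 58.4
gripper_force: 66.7
```

```bash
python3 -m pendant '[{"translation":[0,0,-0.5],"yaw":0,"claw":50},{"translation":[0,0,0],"yaw":0,"claw":50},{"translation":[0,0,0],"yaw":0,"claw":50}]' && python3 -m pendant '[{"translation":[0,0,0],"yaw":0,"claw":80},{"translation":[0,0,0],"yaw":0,"claw":80},{"translation":[0,0,0],"yaw":0,"claw":80},{"translation":[0,0,0],"yaw":0,"claw":80},{"translation":[0,0,0],"yaw":0,"claw":80},{"translation":[0,0,0],"yaw":0,"claw":80}]' && python3 -m pendant '[{"translation":[0,0,10],"yaw":0,"claw":80},{"translation":[0,0,20],"yaw":0,"claw":80},{"translation":[0,0,35],"yaw":0,"claw":80},{"translation":[0,0,40],"yaw":0,"claw":80},{"translation":[0,0,40],"yaw":0,"claw":80},{"translation":[-20,4,30],"yaw":0,"claw":80},{"translation":[0,0,0],"yaw":0,"claw":80},{"translation":[0,0,0],"yaw":0,"claw":80}]' && python3 - <<'E'
from h import *
c=cam('wrist');s=readout.state();np.save('s.npy',s['position']);cv2.imwrite('pics/w5.png',cv2.resize(c['color'][20:300,130:430],(750,700),interpolation=cv2.INTER_CUBIC)[:600])
E
```

```text
t: 9.48
position: [522.7, 25.9, 30.0]
eef_rot: [-3.115, 0.411, 0.0]
ft_force: [-8.8, -0.1, 12.9]
finger_gap: 58.3
gripper_force: 67.1
t: 9.98
position: [522.6, 25.8, 28.5]
eef_rot: [3.115, -0.411, -0.0]
ft_force: [-0.6, -0.3, -0.5]
finger_gap: 80.1
gripper_force: 0.0
t: 10.65
position: [504.1, 30.0, 207.5]
eef_rot: [-3.114, 0.411, -0.01]
ft_force: [-0.5, -0.0, -0.5]
finger_gap: 80.1
gripper_force: 0.0
```

View pics/w5.png

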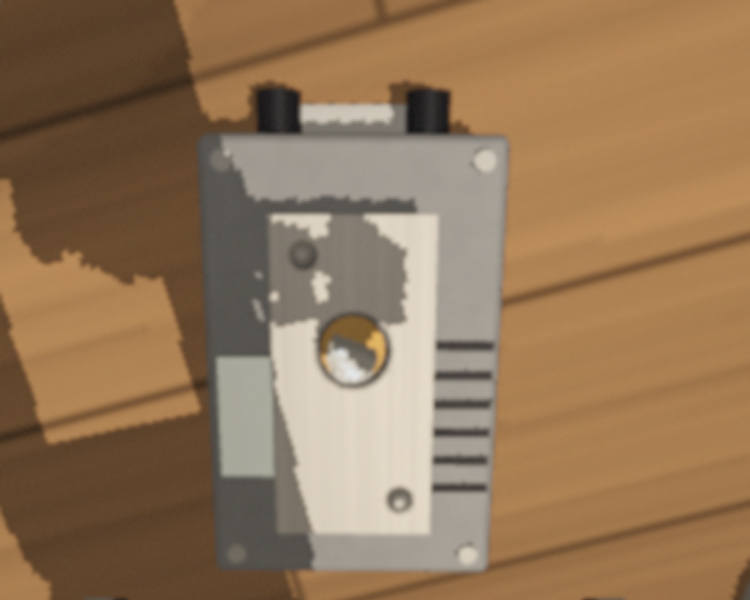

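The plate lies flush with both pins through it, at (303,254) and (399,499), and the spindle is centred in the hole near (352,352). Next I'll get the flat's direction numerically from this image.

```bash
python3 - <<'E'
from h import *
c=load('wrist');im=c['color'];hsv=cv2.cvtColor(im,cv2.COLOR_BGR2HSV)
for v in range(143,178): print(v,' '.join('%3d'%hsv[v,u,1] for u in range(254,290)))
f=lambda u,v,z:px2w(c,u/2.5+130,v/2.5+20,z)[:2]
ang=lambda v:np.degrees(np.arctan2(v[1],v[0]))
p1,p2=f(303,253,82),f(399,499,82);print('pins',p1,p2,(p1+p2)/2,np.linalg.norm(p1-p2),ang(p1-p2)-21.37)
K=np.array([f(*p,76) for p in[(268,213),(437,213),(431,534),(276,534)]]);print(K.mean(0),ang(K[0]-K[3]),ang(K[1]-K[2]))
d=f(377,352,102)-f(331,333,102);print('normal',ang([-d[1],d[0]]),np.linalg.norm(d))
E
```

```text
143  39  38  38  40  40  40  40  40  39  39  39  38  38  38  40  38  38  40  38  41  38  40  38  40  40  40  38  41  39  39  37  36  38  38  38  38
144  39  39  40  40  38  40  38  38  40  38  38  37  38  39  39  42  41  39  39  41  40  40  39  40  38  38  37  39  39  39  37  40  38  38  38  38
145  40  40  38  38  38  40  38  38  38  39  41  41  40  48  49  58  63  60  58  52  45  40  40  40  40  41  38  41  37  39  38  38  38  38  38  39
146  40  38  39  38  36  38  40  39  36  39  43  53  71  97 106 115 124 126 117 106  90  77  59  43  37  38  39  40  39  39  38  40  40  40  38  40
147  38  38  38  40  41  36  39  38  39  49  76 105 127 139 150 147 153 153 153 149 141 134 114  87  54  42  39  37  39  39  40  38  38  38  38  38
148  34  33  36  38  37  39  39  39  62 104 132 145 152 156 153 156 154 151 153 158 156 156 148 140 105  62  42  38  40  38  40  39  39  41  40  39
149  32  33  34  38  40  38  42  64 107 140 152 155 153 158 156 154 154 158 158 157 158 153 157 153 144 109  58  40  38  37  39  38  38  39  37  38
150  32  33  36  40  38  40  62 107 141 153 155 153 159 156 152 
[... 3618 characters left out ...]
2  32  33  33  31
175  32  33  32  32  32  33  32  32  32  32  33  34  37  37  37  38  39  39  38  38  37  37  36  34  33  32  33  31  31  31  31  32  33  33  31  31
176  32  32  32  31  32  32  32  32  32  32  32  33  32  33  33  34  34  34  35  34  34  33  33  31  32  32  32  31  31  31  33  32  32  33  31  32
177  32  32  31  32  32  32  31  31  32  31  32  32  32  32  33  33  32  33  32  32  32  32  32  33  32  32  32  31  31  31  33  32  32  32  31  31
pins [571.37905914  30.67473889] [474.3196027   20.21719782] [522.84933092  25.44596835] 97.62119774871755 -15.220465824158552
[521.42096707  25.84632742] -15.169528793700406 -14.473720820598732
normal -37.33280032345737 16.81178312416457
```

```bash
python3 -m pendant '[{"translation":[-5.3,33.5,0],"yaw":6.5,"claw":25},{"translation":[-5.3,33.5,0],"yaw":6.5,"claw":25},{"translation":[-5.3,33.5,0],"yaw":6.5,"claw":25},{"translation":[-5.3,33.5,0],"yaw":6.5,"claw":25},{"translation":[-5.3,33.5,0],"yaw":6.5,"claw":25},{"translation":[-5.3,33.5,0],"yaw":6.5,"claw":25},{"translation":[-5.3,33.5,0],"yaw":6.5,"claw":25},{"translation":[-5.3,33.5,0],"yaw":6.8,"claw":25},{"translation":[0,0,-40],"yaw":0,"claw":25},{"translation":[0,0,-35],"yaw":0,"claw":25}]' 40 && python3 -m pendant '[{"translation":[0,0,0],"yaw":0,"claw":25},{"translation":[0,0,0],"yaw":0,"claw":25},{"translation":[0,0,0],"yaw":0,"claw":25}]' && python3 - <<'E'
from h import *
c=load('wrist')
pts=[(264,153.7),(266,154.1),(268,155),(270,155.7),(272,156.6),(274,157.2),(276,158.6)]
W=np.array([px2w(c,*p,100)[:2] for p in pts]);k=np.polyfit(W[:,1],W[:,0],1)  # x=k y+b
print('normal yaw',np.degrees(np.arctan2(-k[0],1)))
c=cam('wrist');s=readout.state();print(s['q'],s['position'])
cv2.imwrite('pics/w6.png',cv2.resize(c['color'][100:340,150:400],(625,600),interpolation=cv2.INTER_CUBIC))
E
```

```text
t: 11.53
position: [460.2, 300.3, 127.7]
eef_rot: [-2.974, -1.009, -0.003]
ft_force: [0.8, -0.7, -2.1]
finger_gap: 25.1
gripper_force: 0.0
t: 11.78
position: [460.4, 297.6, 129.3]
eef_rot: [2.977, 1.002, -0.001]
ft_force: [0.7, 0.1, 1.1]
finger_gap: 25.2
gripper_force: 0.0
normal yaw -36.738609234471355
[ 4.80091010e-01  3.96757378e-02  1.72362441e+00 -2.56632601e-05
  1.37617095e+00  1.40156417e+00] [461.39681252 297.97621468 130.57339873]
```

View pics/w6.png

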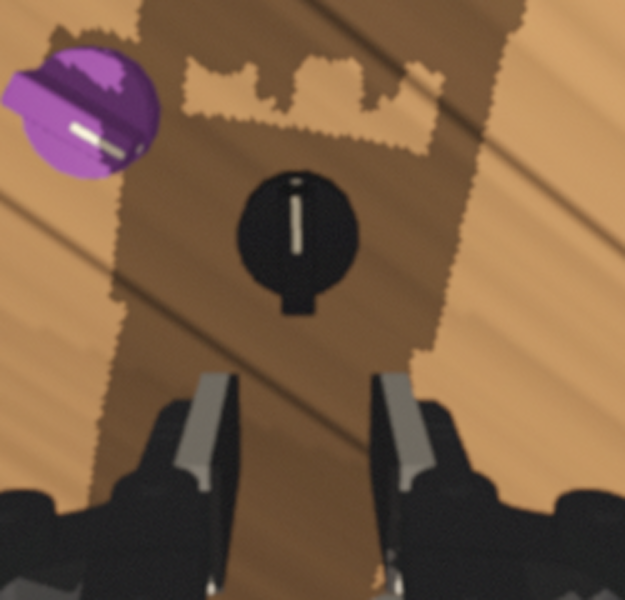

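The knob skirt is centred at crop (298,235), the white line runs (296,254) to (297,195), i.e. straight up along tool x, and the bar tail ends at (298,312). The fingertips at (238,374) and (373,374) put the tips about 30 mm behind the TCP at a 25 mm gap.

```bash
python3 - <<'E'
from h import *
c=load('wrist')
f=lambda u,v,z:px2w(c,u/2.5+150,v/2.5+100,z)[:2]
ang=lambda v:np.degrees(np.arctan2(v[1],v[0]))
print('skirt',f(298,235,5),f(298,235,15),'tail',f(298,313,42),'line',f(297,195,42),f(296.5,254,42),ang(f(297,195,42)-f(298,312,42)))
a,b=f(238,235,12),f(358,235,12);print(np.linalg.norm(a-b),(a+b)/2)
ps=[readout.state()['position'] for _ in range(5)];print(np.mean(ps,0),readout.state()['eef_rot'])
E
```

```text
skirt [457.87211209 298.81119713] [459.90826287 300.26135055] tail [443.94490876 287.91770133] line [475.75486498 312.42014042] [459.99236566 300.69268679] 37.610277701644534
43.68262998239384 [459.29681567 299.82709555]
[461.39681252 297.97621468 130.57339873] [-2.97718007 -1.00204053 -0.00329816]
```

```bash
python3 -m pendant '[{"translation":[0,1.5,-40],"yaw":0,"claw":25},{"translation":[0,0,-40],"yaw":0,"claw":25},{"translation":[0,0,-22],"yaw":0,"claw":25},{"translation":[0,0,-14],"yaw":0,"claw":25},{"translation":[0,0,-8],"yaw":0,"claw":25},{"translation":[0,0,-5],"yaw":0,"claw":25},{"translation":[0,0,-4],"yaw":0,"claw":25},{"translation":[0,0,0],"yaw":0,"claw":25}]' 40 && python3 -m pendant '[{"translation":[0,0,0],"yaw":0,"claw":8},{"translation":[0,0,0],"yaw":0,"claw":5},{"translation":[0,0,0],"yaw":0,"claw":5},{"translation":[0,0,0],"yaw":0,"claw":5},{"translation":[0,0,0],"yaw":0,"claw":5},{"translation":[0,0,0],"yaw":0,"claw":5},{"translation":[0,0,0],"yaw":0,"claw":5}]' 60
```

```text
t: 12.5
position: [461.3, 299.8, -3.3]
eef_rot: [-2.977, -1.003, -0.003]
ft_force: [-0.8, 0.5, -0.4]
finger_gap: 24.9
gripper_force: 0.0
t: 13.08
position: [461.5, 300.0, -2.7]
eef_rot: [-2.977, -1.003, -0.004]
ft_force: [0.4, 0.3, 5.9]
finger_gap: 10.7
gripper_force: 60.6
```

```bash
python3 -m pendant '[{"translation":[0,0,5],"yaw":0,"claw":5},{"translation":[0,0,15],"yaw":0,"claw":5},{"translation":[0,0,30],"yaw":0,"claw":5},{"translation":[0,0,40],"yaw":0,"claw":5},{"translation":[0,0,35],"yaw":0,"claw":5},{"translation":[0,0,15],"yaw":0,"claw":5}]' && python3 -m pendant '[{"translation":[6.7,-25.2,0],"yaw":-6.7,"claw":5},{"translation":[6.7,-25.2,0],"yaw":-6.7,"claw":5},{"translation":[6.7,-25.2,0],"yaw":-6.7,"claw":5},{"translation":[6.7,-25.2,0],"yaw":-6.7,"claw":5},{"translation":[6.7,-25.2,0],"yaw":-6.7,"claw":5},{"translation":[6.7,-25.2,0],"yaw":-6.7,"claw":5},{"translation":[6.7,-25.2,0],"yaw":-6.7,"claw":5},{"translation":[6.7,-25.2,0],"yaw":-6.7,"claw":5},{"translation":[6.7,-25.2,0],"yaw":-6.7,"claw":5},{"translation":[6.7,-25.2,0],"yaw":-6.7,"claw":5}]' && python3 -m pendant '[{"translation":[7.1,-24.9,0],"yaw":-7,"claw":5},{"translation":[0,0,0],"yaw":0,"claw":5},{"translation":[0,0,0],"yaw":0,"claw":5},{"translation":[0,0,0],"yaw":0,"claw":5}]' && python3 - <<'E'
from h import *
c=cam('wrist');s=readout.state();print(s['q'].round(2),s['position'],s['eef_rot'])
im=c['color'];g=cv2.cvtColor(im,cv2.COLOR_BGR2HSV)
Rt=R.from_rotvec(s['eef_rot']).as_matrix();z=s['position'][2]+46.4
# candidate region on knob top: sample tool-x axis
for x in range(-4,30,1):
    row=[]
    for y in(-9,-6,-4,-2,-1,0,1,2,4,6,9):
        p=s['position']+Rt@np.array([x,y,-46.4]);u,v=w2px(c,p).round().astype(int);row.append('%3d/%3d'%(g[v,u,2],g[v,u,1]))
    print(x,(u,v),' '.join(row))
E
```

```text
t: 13.58
position: [462.5, 300.6, 141.9]
eef_rot: [-2.976, -1.003, -0.011]
ft_force: [0.3, 0.2, 0.2]
finger_gap: 10.6
gripper_force: 59.8
t: 14.42
position: [527.3, 46.1, 136.0]
eef_rot: [-3.034, 0.815, -0.0]
ft_force: [-0.1, -0.6, -0.4]
finger_gap: 10.7
gripper_force: 59.7
t: 14.75
position: [534.0, 22.8, 135.7]
eef_rot: [-2.982, 0.988, 0.001]
ft_force: [-0.5, 0.5, -1.4]
finger_gap: 10.8
gripper_force: 59.8
[-0.05 -0.    1.76  0.    1.39  2.16] [534.00751126  23.19237693 135.63285543] [-2.98213126e+00  9.87210485e-01  5.98928309e-04]
-4 (np.int64(292), np.int64(297))  33/  8  28/  9  25/ 10  26/ 29  24/ 11  23/ 11  25/ 31  24/ 21  24/ 21  28/  9  35/ 22
-3 (np.int64(292), np.int64(295))  56/ 23  30/  9  25/ 10  26/ 20  26/ 29  26/  0  24/ 11  23/ 22  23/ 11  27/ 19  82/ 34
-2 (np.int64(292), np.int64(293))  78/ 36  33/ 15  24/ 32  24/ 11  23/ 11  24/  0  27/ 19  25/ 31  25/ 10  27/  9 111/ 32
-1 (np.int64(292), np.int64(291))  96/ 32  31/ 16  26/ 20  23/ 11  23/ 22  25/ 20  25/ 20  24/ 11  24/ 11  27/  9 118/ 35
0 (np.int64(292), np.int64(288)) 121/ 32  29/ 18  24/ 11  24/ 11  23/ 1
[... 2878 characters left out ...]
))  27/ 19  26/ 10  24/ 11  21/ 24  21/  0  17/ 15  20/ 26  21/ 24  20/  0  26/ 29  26/ 10
25 (np.int64(293), np.int64(233))  27/  9  27/  9  21/ 24  22/ 12  19/ 13  22/ 12  22/ 23  21/ 12  22/ 12  25/ 10  25/ 20
26 (np.int64(293), np.int64(231))  25/ 31  28/  9  23/ 22  22/ 23  22/ 35  22/ 12  20/ 26  19/ 13  21/ 12  27/ 19  29/  9
27 (np.int64(293), np.int64(229))  24/ 11  27/  9  22/ 23  20/ 26  21/ 12  26/ 20  25/ 20  24/ 11  21/  0  27/ 19  25/ 20
28 (np.int64(293), np.int64(226))  23/ 11  24/ 11  25/ 10  29/ 26  88/ 55 145/ 53 143/ 52  45/ 40  26/ 20  22/ 23  27/ 19
29 (np.int64(293), np.int64(224))  22/ 23  22/ 12  23/ 22  24/ 21  52/ 54  89/ 57  88/ 58  30/  9  26/  0  22/ 12  22/ 12
```

The line runs along tool x from +0.7 to +19.8 mm, so the knob's axis is on the TCP and its yaw matches the tool's. Descending onto the spindle.

```bash
python3 -m pendant '[{"translation":[0.1,-0.2,-18],"yaw":0,"claw":5},{"translation":[0,0,-12],"yaw":0,"claw":5},{"translation":[0,0,-6],"yaw":0,"claw":5},{"translation":[0,0,-2],"yaw":0,"claw":5},{"translation":[0,0,-1.5],"yaw":0,"claw":5},{"translation":[0,0,0],"yaw":0,"claw":5},{"translation":[0,0,0],"yaw":0,"claw":5}]' 60 && python3 -m pendant '[{"translation":[0,0,-1],"yaw":0,"claw":5},{"translation":[0,0,-1],"yaw":0,"claw":5},{"translation":[0,0,0],"yaw":0,"claw":5},{"translation":[0,0,0],"yaw":0,"claw":5}]' && python3 -m pendant '[{"translation":[0,0,-1],"yaw":0,"claw":5},{"translation":[0,0,-1],"yaw":0,"claw":5},{"translation":[0,0,0],"yaw":0,"claw":5},{"translation":[0,0,0],"yaw":0,"claw":5}]'
```

```text
t: 15.38
position: [534.6, 22.4, 96.4]
eef_rot: [-2.982, 0.99, -0.001]
ft_force: [-0.4, 0.8, 0.0]
finger_gap: 10.7
gripper_force: 59.9
t: 15.72
position: [534.4, 22.2, 94.0]
eef_rot: [2.981, -0.99, -0.0]
ft_force: [0.7, -1.1, -0.7]
finger_gap: 10.9
gripper_force: 59.8
t: 16.05
position: [534.4, 22.2, 92.0]
eef_rot: [2.981, -0.99, 0.0]
ft_force: [0.9, 0.2, -1.3]
finger_gap: 10.7
gripper_force: 59.8
```

```bash
python3 -m pendant '[{"translation":[0,0,-1],"yaw":0,"claw":5},{"translation":[0,0,-1],"yaw":0,"claw":5},{"translation":[0,0,0],"yaw":0,"claw":5},{"translation":[0,0,0],"yaw":0,"claw":5}]' && python3 -m pendant '[{"translation":[0,0,-1.5],"yaw":0,"claw":5},{"translation":[0,0,-1.5],"yaw":0,"claw":5},{"translation":[0,0,0],"yaw":0,"claw":5},{"translation":[0,0,0],"yaw":0,"claw":5}]' && python3 -m pendant '[{"translation":[0,0,-1.5],"yaw":0,"claw":5},{"translation":[0,0,-1.5],"yaw":0,"claw":5},{"translation":[0,0,0],"yaw":0,"claw":5},{"translation":[0,0,0],"yaw":0,"claw":5}]'
```

```text
t: 16.38
position: [534.4, 22.2, 90.0]
eef_rot: [2.981, -0.99, -0.0]
ft_force: [0.9, -0.1, -1.5]
finger_gap: 10.4
gripper_force: 59.8
t: 16.72
position: [534.4, 22.2, 86.9]
eef_rot: [2.981, -0.99, -0.0]
ft_force: [0.8, -1.0, 0.3]
finger_gap: 10.5
gripper_force: 59.7
t: 17.05
position: [534.4, 22.2, 83.9]
eef_rot: [2.981, -0.99, -0.0]
ft_force: [1.0, 0.2, -0.8]
finger_gap: 10.5
gripper_force: 59.7
```

```bash
python3 -m pendant '[{"translation":[0,0,-1.5],"yaw":0,"claw":5},{"translation":[0,0,-1.5],"yaw":0,"claw":5},{"translation":[0,0,0],"yaw":0,"claw":5},{"translation":[0,0,0],"yaw":0,"claw":5},{"translation":[0,0,0],"yaw":0,"claw":5}]' && python3 -m pendant '[{"translation":[0,0,-1],"yaw":0,"claw":5},{"translation":[0,0,-1],"yaw":0,"claw":5},{"translation":[0,0,0],"yaw":0,"claw":5},{"translation":[0,0,0],"yaw":0,"claw":5},{"translation":[0,0,0],"yaw":0,"claw":5}]'  && python3 -m pendant '[{"translation":[0,0,-1],"yaw":0,"claw":5},{"translation":[0,0,-1],"yaw":0,"claw":5},{"translation":[0,0,0],"yaw":0,"claw":5},{"translation":[0,0,0],"yaw":0,"claw":5},{"translation":[0,0,0],"yaw":0,"claw":5}]'
```

```text
t: 17.47
position: [534.6, 22.3, 81.6]
eef_rot: [-2.981, 0.99, -0.001]
ft_force: [-2.7, -0.1, 5.9]
finger_gap: 10.6
gripper_force: 60.4
t: 17.88
position: [534.7, 22.3, 79.9]
eef_rot: [-2.981, 0.99, -0.001]
ft_force: [-3.0, 0.3, 7.8]
finger_gap: 10.9
gripper_force: 60.8
t: 18.3
position: [534.7, 22.2, 78.2]
eef_rot: [-2.981, 0.99, -0.001]
ft_force: [-3.8, -1.0, 9.2]
finger_gap: 10.5
gripper_force: 61.1
```

```bash
python3 -m pendant '[{"translation":[0,0,-1],"yaw":0,"claw":5},{"translation":[0,0,-0.8],"yaw":0,"claw":5},{"translation":[0,0,0],"yaw":0,"claw":5},{"translation":[0,0,0],"yaw":0,"claw":5},{"translation":[0,0,0],"yaw":0,"claw":5},{"translation":[0,0,0],"yaw":0,"claw":5},{"translation":[0,0,0],"yaw":0,"claw":5},{"translation":[0,0,0],"yaw":0,"claw":5}]'
```

```text
t: 18.97
position: [534.7, 22.2, 76.6]
eef_rot: [-2.981, 0.99, -0.001]
ft_force: [-5.8, -1.2, 11.1]
finger_gap: 10.8
gripper_force: 61.4
```

```bash
python3 -c "
from workcell import manip
print(manip.finish_job())"
```

```text
the job is handed in; nothing more can be done
None
```

I handed the job in at about 19 s on the robot clock, with the faceplate flush over both pins and let go, the knob fully on the spindle, and the spindle pressed in about 6 mm by height and push force, still gripped; no verdict was returned.

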